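Wedge a ukulele neck tight on the clamping board

ROBOT

A 6-joint arm with a two-finger parallel gripper is mounted at the origin on the work surface. World frame = base frame: x ahead of the robot, y to its left, z up, the work surface at z = 0. Lengths are in m, angles in rad, forces in N, time in s.
With the tool pointing down it reaches from about 0.35 to 0.775 m from the base axis. Payload 7.3 kg.
Tool frame: the origin (TCP) lies on the centre line of the jaws, within the pads' length; the fingertips stand robot.finger_overhang ahead of it and the grasp point (between the pads) lies 11 mm behind it (robot.finger_overhang is the distance from the TCP to the fingertips, in m); z points along the fingers, y is the line along which they close (so a half turn about z gives the same grasp; the last joint's range is limited). The gripper opens to 92 mm and grips with 3 to 60 N. Pads are 19 mm wide; open, the fingers measure 130 mm over their backs; the gripper's body (75 mm by 190 mm) begins 47 mm behind the grasp point.
Start: joints at [-1.251, 0.342, 1.524, -0, 1.275, -0.146], TCP at [0.236, -0.469, 0.235] pointing down, gripper open.
Joint ranges: [-2.53, 2.53], [-0.77, 2.02], [0.04, 2.7], [-1, 4.14], [0.28, 2.66], [-3.11, 3.11]. Speed limits (rad/s): [2.57, 2.57, 3.14, 3.14, 3.14, 3.14].

INTERFACE

Orientations are given as a rotation vector (axis times angle).
In Python, from cell import robot gives the robot as it stands.
- The arm moves only by the shell command python3 -m creep 'ROWS' [FORCE]. ROWS is a JSON list of rows, 1 to 12 of them, each of 7 numbers: a rotation vector rx, ry, rz in rad, then dx, dy, dz in m, then the finger opening in m; each row is the pose to reach, as a shift and turn from the pose commanded when the command began, along the tool's axes at that moment; what a row does not reach only later rows make up. A row lasts 1/12 s, in which the tool goes at most 0.0417 m and 0.125 rad, less where a joint would pass 70% of its speed; a pose out of reach is approached as far as the arm can. The fingers move at their own pace and stop on an object; FORCE is the grip in N (left out, the last holds). Time passes only in rows, so rows that do not move let the fingers close. It prints the time, the measured TCP pose, the force, the opening and the grip force at its end.
- robot.read_state(): the state, without advancing time (a new reading comes with each control period).
- robot.camera(name): name is "scene" or "top" or "wrist"; returns the picture (420x560x3 uint8, blue, green, red); there is no depth.
- robot.camera_info(name): a dict with "mtx" (3x3 intrinsics, pixels), "k1" (the pictures are not rectified: a ray, as slopes to the right and down, at radius r is drawn at 1 + k1 r^2 times it, then the intrinsics apply), "R" (3x3) and "t" (3): a world point X has camera coordinates R X + t. Camera axes: x right, y down, z forward; pixel columns grow to the right and rows downward; lengths in m; the calibration is good to about 2 mm. A picture is of the moment at which its call begins: read the wrist's pose just before it. camera_info takes no time and is no camera call; for the wrist camera it gives the pose at the moment of the call.
- robot.finish_job(): hands the job in; it is judged then, once.
The state is a dict: "clock": time; "joint_pos": joint angles; "qd": joint speeds; "joint_efforts": joint torques, N m; "tcp_pos": TCP position; "eef_rot": TCP orientation; "contact_force": force on the tool from outside, world axes, zero at the start; "torque": the same for the moment, N m; "grip_width": finger opening in m; "gripper_force": force on a finger pad.
Only numpy, scipy, OpenCV 4.12 (cv2) and the standard library are available. Lean on these libraries where they do the work, as an engineer would, in place of code of your own. Each camera call takes 0.05 s, during which the arm holds its last target. There are 200 camera calls.

TASK

Clamp the ukulele neck on the clamping board: lay the loose wooden wedge, thin end first, flat on the board in the tapering gap between the neck and the slanting cleat, let go of it, then tap it forward with the wooden tapping block until it stops and the neck is held firmly against the fence. Tap gently so that nothing is crushed or knocked out of place, and leave the block set down clear of the wedge, with the other things on the bench undisturbed.

Things in the scene. Friction and masses are not known exactly. Their poses are not given: they have to be found in the camera images.
- board: Plywood clamping board fixed on the bench, 440 x 170 mm, top face 18 mm up. Origin at bench height; the plate spans x -240..+200, y -115..+55 mm in its frame. +x is the wedge's driving direction, y goes across from fence to cleat. A fixed wooden end stop, 24 mm high, has its face at x = 172 mm, y -79..-19 mm.
- fence: Straight wooden fence fixed on the board, 190 x 28 mm, 24 mm high. Origin at the centre of its underside, axes as the board. The face that takes the neck is at its y = +14 mm, which is board y = -75 mm; it spans board x -70..+120 mm.
- cleat: Wooden cleat fixed on the board, 120 x 32 mm, 24 mm high; its place differs a little from job to job. Axes as the board. Origin: bottom corner where its slanting face begins, at the mouth (-x end) of the gap. The face runs in +x and comes nearer to the neck by 1 in 8 (y = -0.125 x); the cleat lies on its +y side. The neck's heel end is within 12 mm of the mouth along x.
- neck: Loose ukulele neck lying on the board, dark wood, 230 x 52 mm, 24 mm thick, about 350 g. Origin at the centre of its underside; +x to headstock and end stop, heel at x = -115 mm. Its straight side towards the wedge is at y = +26 mm, from x = -115 to +35 mm. It starts up to 4 mm off the fence and 6 mm off the end stop; the wedge pushes it over.
- wedge: Loose wooden wedge, 150 mm long, 30 mm high, about 80 g, 14 mm wide at the tip, 33 mm at the butt, tapering 1 in 8 on one side. Origin on its underside at mid length, +x to the tip. Straight side (goes to the neck) at y = -12 mm, slanting side (goes to the cleat) at y = 11.4 mm - 0.125 x. Starts flat on the bench, tip pointing within 0.6 rad of the board's +x.
- wedge_tip (a point): Middle of the wedge's thin end face (wedge x = +75 mm). Started by hand with the tip 30 mm past the mouth, the wedge still lies loose in the gap, with a few mm to spare.
- wedge_butt (a point): Middle of the wedge's thick end face (wedge x = -75 mm), 15 mm above its underside, where it is tapped. Driven, the wedge binds gradually and its resistance rises; a last push of 12 to 20 N makes it firm, over 40 N is too much. It then stays jammed when let go. Where it stops depends on the cleat's place, finer than positions can be measured.
- tapper: Loose wooden tapping block, 100 x 36 mm, 42 mm high, about 120 g, with black rubber on both end faces. Origin at the centre of its underside, long axis x. Starts flat on the bench. Either end may be used.
- tape: Bystander, leave alone: roll of blue masking tape lying flat, 90 mm across, 24 mm high.
- cup: Bystander, leave alone: small white cup, 84 mm across, 65 mm high.
- driver: Bystander, leave alone: screwdriver, 190 mm.
- spanner: Bystander, leave alone: open-ended spanner, 160 mm.
- tuners: Bystander, leave alone: black box of tuning machines, 70 x 170 x 45 mm.
- offcut: Bystander, leave alone: parallel-sided wooden offcut, 28 x 110 x 20 mm, not a wedge.
Mind the look-alikes: they are no part of the job. What is shaped like the wedge but turquoise or yellow is not meant.

How it is judged:
On the way, in this order (a step that is already met when the one before it is completed fails the run):
1. the wedge lies flat in the gap, tip between neck and cleat, let go and not yet driven tight (x of wedge_tip in the frame of cleat above 0.008 m and y of wedge_tip in the frame of cleat below 0 m and y of wedge_tip in the frame of neck above 0.026 m and angle between the x axis of wedge and the x axis of board, either way round below 0.2 rad and angle between each of wedge, neck's own z axis and vertical below 0.12 rad and z of each of wedge, neck in the frame of board below 0.023 m and contact force between wedge and cleat below 3 N and contact force between wedge and the fingers below 0.1 N), for 0.2 s.
2. the tapping block has driven the wedge until it is tight between neck and cleat, the neck against the fence (contact force between tapper and wedge above 4 N and contact force between wedge and cleat above 4 N and contact force between wedge and neck above 4 N and contact force between neck and fence above 4 N and angle between each of wedge, neck's own z axis and vertical below 0.12 rad and z of each of wedge, neck in the frame of board below 0.023 m), for 0.02 s.
At the end, for the whole second after the job is handed in: Let go, the wedge lies flat, tip over 40 mm past the mouth, jammed: over 4 N on cleat and on neck, and neck on fence over 4 N. The neck is flat and straight (0.04 rad) on the fence. The block stands flat on bench or board, off the wedge; all at rest (contact force between wedge and cleat above 4 N and contact force between wedge and neck above 4 N and contact force between neck and fence above 4 N and angle between each of wedge, neck's own z axis and vertical below 0.12 rad and z of each of wedge, neck in the frame of board below 0.023 m and x of wedge_tip in the frame of cleat above 0.04 m and y of neck in the frame of fence between 0.036 and 0.043 m and angle between the x axis of neck and the x axis of fence, either way round below 0.04 rad and contact force between tapper and wedge below 0.1 N and angle between tapper's own z axis and vertical below 0.15 rad and height (world z) of tapper below 0.025 m and linear speed of tapper below 0.02 m/s and linear speed of each of wedge, neck below 0.01 m/s); the robot touches nothing.
It fails at once if the wedge is hit or pushed with more than 40 N by the block (contact force between tapper and wedge above 40 N).
It fails at once if the neck is crushed: more than 40 N between wedge and neck (contact force between wedge and neck above 40 N).
It fails at once if the neck is lifted or tipped (z of neck in the frame of board above 0.03 m or angle between neck's own z axis and vertical above 0.2 rad).
It fails at once if another thing on the bench is shifted by more than 30 mm (distance of any of tape, cup, driver, spanner, tuners, offcut from where it was at the start of the episode above 0.03 m).
It also fails if it takes over 72 s, if anything falls off the work surface, if the arm or the gripper's body presses on something with over 40 N, if the wrist force passes 120 N, or if a joint passes its speed limit or range.

## Working session

There is one attempt and no reset: what is moved stays moved. The work goes in short steps, Python scripts to look and compute and a shell command to move; the robot and the scene stay as the last step left them, time stands still between calls to the robot, and variables do not carry over. Pictures are saved under pics/ and viewed, at most 10 in all, crops included, and the job is handed in when it is done.

```bash
ls; mkdir -p pics; python3 - <<'E'
from cell import robot
import cv2,numpy as np
print(robot.read_state(), robot.finger_overhang)
for n in ("scene","top"):
    im=robot.camera(n); cv2.imwrite(f"pics/{n}0.png",im); i=robot.camera_info(n); print(n,i)
a=cv2.imread("pics/top0.png");cv2.imwrite("pics/top0b.png",cv2.resize(a,(800,600)))
E
```

```text
pics
{'clock': 0.0, 'joint_pos': array([-1.25100868e+00,  3.42718347e-01,  1.52501335e+00, -1.58645157e-05,
        1.27538606e+00, -1.46014135e-01]), 'qd': array([ 0.00041336, -0.00072412, -0.00208385, -0.0012629 , -0.0005319 ,
        0.00070367]), 'joint_efforts': array([-4.11077126e-03, -4.31256652e+01, -2.44223177e+01,  7.13164313e-02,
        5.61437826e-02, -1.08575796e-04]), 'tcp_pos': array([ 0.23568306, -0.46868818,  0.2340485 ]), 'eef_rot': array([-3.05529393e+00, -7.24739627e-01,  2.31519832e-04]), 'contact_force': array([0.23932026, 0.26469861, 0.24251693]), 'torque': array([-0.04136057,  0.01548579, -0.00659984]), 'gripper_force': 0.0, 'grip_width': 0.09146606231217187} 0.008
scene {'mtx': array([[500.0818253 ,   0.        , 289.23286398],
       [  0.        , 500.0818253 , 200.98550268],
       [  0.        ,   0.        ,   1.        ]]), 'k1': -0.11750339098112719, 'R': array([[-0.80645382,  0.5908992 ,  0.02168796],
       [ 0.31586904,  0.46152185, -0.82898995],
       [-0.49985897, -0.66169156, -0.55884282]]), 't': array([ 0.47183773, -0.09632373,  1.43031739])}
top {'mtx': array([[524.29392996,   0.        , 284.9240317 ],
       [  0.        , 524.29392996, 212.51501959],
       [  0.        ,   0.        ,   1.        ]]), 'k1': 0.06495797705327973, 'R': array([[-2.12320058e-03, -9.99997328e-01, -9.14624927e-04],
       [-9.92877046e-01,  2.21703578e-03, -1.19122864e-01],
       [ 1.19124573e-01,  6.55188363e-04, -9.92879100e-01]]), 't': array([-0.05255884,  0.53664517,  1.19205871])}
```

View pics/top0b.png

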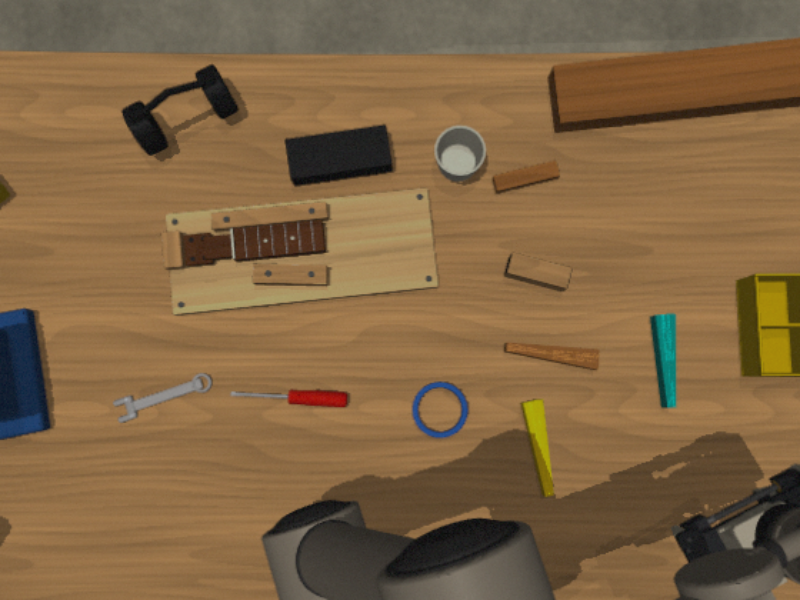

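View pics/scene0.png

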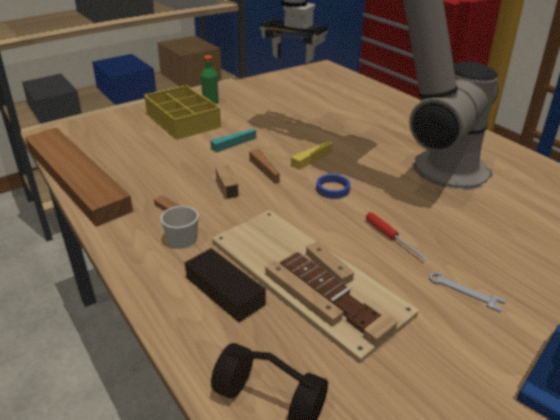

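Top view (800-wide): board corners are about (166,213), (428,189), (437,287) and (175,313), with the end stop at the left, so board +x points image-left. The cleat is at (253–328,265–285) and the neck's heel is at x≈326. The brown wedge has its tip at (506,347) and butt at (598,360). The black-ended tapper is at (538,271) and the offcut at (526,177).

Next I'll measure from both fixed views.

```bash
cat > h.py <<'E'
import cv2,numpy as np
from scipy.spatial.transform import Rotation as Rn
def rays(info,px):
    p=cv2.undistortPoints(np.float64(px).reshape(-1,1,2),info["mtx"],np.array([info["k1"],0,0,0.])).reshape(-1,2)
    d=np.c_[p,np.ones(len(p))]@info["R"]; return -info["R"].T@info["t"], d
def plane(info,px,z):
    c,d=rays(info,px); return c+d*((z-c[2])/d[:,2])[:,None]
def proj(info,X):
    return cv2.projectPoints(np.float64(X).reshape(-1,1,3),cv2.Rodrigues(info["R"])[0],info["t"],info["mtx"],np.array([info["k1"],0,0,0.]))[0].reshape(-1,2)
def tri(i1,p1,i2,p2):
    c1,d1=rays(i1,[p1]);c2,d2=rays(i2,[p2]);d1=d1[0];d2=d2[0]
    s=np.linalg.lstsq(np.c_[d1,-d2],c2-c1,rcond=None)[0]; a=c1+s[0]*d1;b=c2+s[1]*d2
    return (a+b)/2,np.linalg.norm(a-b)
E
python3 - <<'E'
import cv2,numpy as np
a=cv2.imread("pics/top0.png");s=cv2.imread("pics/scene0.png")
h=cv2.cvtColor(a,cv2.COLOR_BGR2HSV)
for n,p in dict(wedge=(392,250),bench=(392,270),bench2=(330,220),tap=(376,190),board=(270,165),cleat=(205,192),neck=(215,168)).items(): print(n,a[p[1],p[0]],h[p[1],p[0]])
A=cv2.resize(a[125:275,100:440],None,fx=2.35,fy=2.35,interpolation=cv2.INTER_CUBIC)
B=cv2.resize(s[140:350,150:420],None,fx=2.7,fy=2.7,interpolation=cv2.INTER_CUBIC)
cv2.imwrite("pics/tc.png",A);cv2.imwrite("pics/sc.png",B)
E
```

```text
wedge [ 45  84 134] [ 13 169 134]
bench [ 68 105 140] [ 15 131 140]
bench2 [ 77 121 163] [ 15 135 163]
tap [ 70 113 147] [ 17 134 147]
board [ 89 136 168] [ 18 120 168]
cleat [ 74 112 151] [ 15 130 151]
neck [27 44 77] [ 10 166  77]
```

View pics/tc.png

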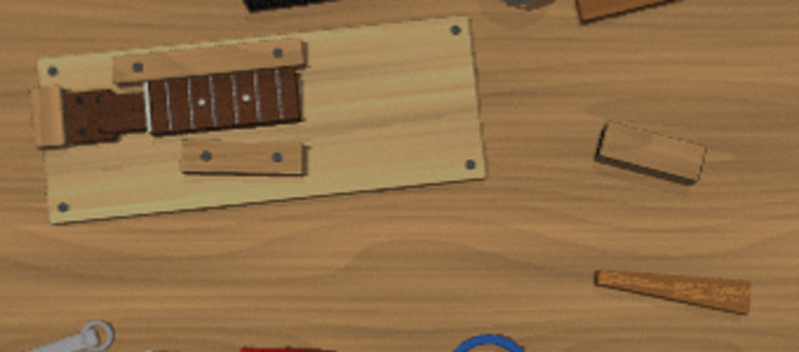

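View pics/sc.png

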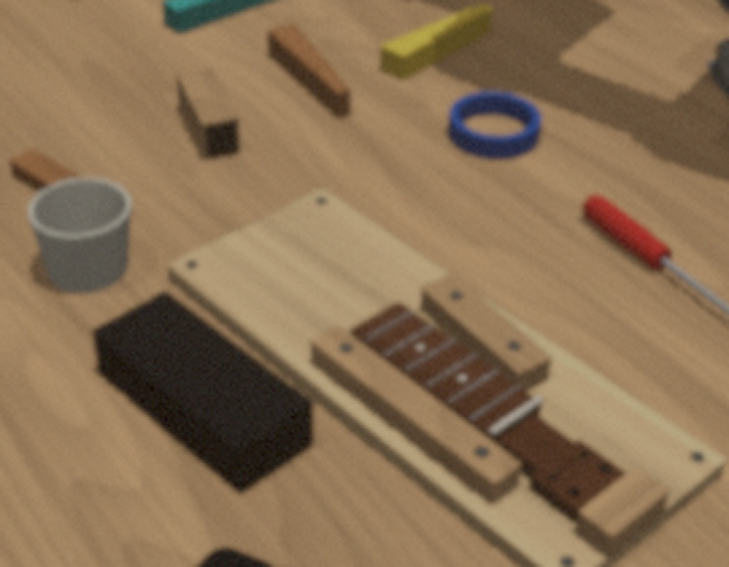

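Crop views: the wedge tip is at (596,276) and butt (749,297) in the top crop, and at (343,95) and (283,30) in the scene crop. The tapper top centre is at (652,151) and (209,97). The cleat mouth corner is at (305,142) and (424,288). I'll triangulate these.

```bash
python3 - <<'E'
from h import *
from cell import robot
T=robot.camera_info("top");S=robot.camera_info("scene")
t=lambda p:(100+p[0]/2.35,125+p[1]/2.35); s=lambda p:(150+p[0]/2.7,140+p[1]/2.7)
for n,a,b in [("tip",(596,277),(343,97)),("butt",(749,297),(283,30)),("tapper",(652,151),(209,97)),("cleatmouth",(305,142),(424,288)),("boardcorner-x+y",(485,178),(318,191)),("nail-x-y",(455,30),(191,264)),("nail-x+y",(470,164),(321,201)),("nail+x+y",(63,207),(697,456))]:
    X,e=tri(T,t(a),S,s(b)); print(n,X.round(4),round(e,4))
print("wedge z.03",plane(T,[t(p) for p in [(596,270),(597,284),(748,313),(750,283)]],.03).round(4))
print("tap z.042",plane(T,[t(p) for p in [(607,121),(706,146),(696,180),(599,157)]],.042).round(4))
print("cleat .042",plane(T,[t(p) for p in [(305,142),(182,139),(182,172),(305,175)]],.042).round(4))
print("board .018",plane(T,[t(p) for p in [(485,178),(470,16),(38,59),(52,223)]],.018).round(4))
i=robot.camera_info("wrist");s0=robot.read_state();Rt=Rn.from_rotvec(s0["eef_rot"]).as_matrix();print(i["mtx"],i["k1"]);c=-i["R"].T@i["t"];print("cam in tool",Rt.T@(c-s0["tcp_pos"]),"\n",Rt.T@i["R"].T, "\ntool",Rt)
E
```

```text
tip [ 0.4669 -0.2147  0.0222] 0.0025
butt [ 0.4447 -0.3625  0.0247] 0.0033
tapper [ 0.5891 -0.2689  0.0372] 0.0023
cleatmouth [0.5982 0.0765 0.0378] 0.0046
boardcorner-x+y [ 0.5689 -0.1064  0.0124] 0.0049
nail-x-y [ 0.7193 -0.0752  0.0171] 0.0006
nail-x+y [ 0.5804 -0.0894  0.0166] 0.0006
nail+x+y [0.5376 0.3179 0.0175] 0.0004
wedge z.03 [[ 0.4724 -0.213   0.03  ]
 [ 0.4586 -0.2137  0.03  ]
 [ 0.4301 -0.3607  0.03  ]
 [ 0.4595 -0.3637  0.03  ]]
tap z.042 [[ 0.6195 -0.2249  0.042 ]
 [ 0.5941 -0.3219  0.042 ]
 [ 0.5602 -0.3112  0.042 ]
 [ 0.5834 -0.2164  0.042 ]]
cleat .042 [[0.5991 0.0745 0.042 ]
 [0.6023 0.196  0.042 ]
 [0.5693 0.1953 0.042 ]
 [0.5661 0.0742 0.042 ]]
board .018 [[ 0.5662 -0.1046  0.018 ]
 [ 0.7334 -0.0903  0.018 ]
 [ 0.6886  0.3473  0.018 ]
 [ 0.5216  0.3279  0.018 ]]
[[328.63168144   0.         280.1636551 ]
 [  0.         328.63168144 207.93337057]
 [  0.           0.           1.        ]] 0.027110070964646224
cam in tool [ 6.51410558e-02  9.72613338e-05 -1.49883574e-01] 
 [[-6.33059384e-04 -9.69850460e-01 -2.43699991e-01]
 [ 9.99999799e-01 -6.07549261e-04 -1.79841315e-04]
 [ 2.63594328e-05 -2.43700056e-01  9.69850649e-01]] 
tool [[ 8.93427008e-01  4.49208169e-01 -4.50573258e-04]
 [ 4.49208355e-01 -8.93426059e-01  1.31548840e-03]
 [ 1.88374244e-04 -1.37769414e-03 -9.99999033e-01]]
```

Heights agree with the stated sizes, and the board, wedge and tapper sizes check within 2 mm. Moving to hover over the wedge with the tool turned to its mid-line.

```bash
python3 -m creep '[[0,0,-0.967,0.268,-0.05,0.06,0.09],[0,0,-0.967,0.268,-0.05,0.06,0.09],[0,0,-0.967,0.268,-0.05,0.06,0.09],[0,0,-0.967,0.268,-0.05,0.06,0.09],[0,0,-0.967,0.268,-0.05,0.06,0.09],[0,0,-0.967,0.268,-0.05,0.06,0.09],[0,0,-0.967,0.268,-0.05,0.06,0.09],[0,0,-0.967,0.268,-0.05,0.06,0.09],[0,0,-0.967,0.268,-0.05,0.06,0.09],[0,0,-0.967,0.268,-0.05,0.06,0.09],[0,0,-0.967,0.268,-0.05,0.06,0.09]]'
cat >> h.py <<'E'
def poly(mask,near,n=4,eps=0.03):
    cs=cv2.findContours(mask,cv2.RETR_EXTERNAL,cv2.CHAIN_APPROX_NONE)[0]
    c=max([c for c in cs if cv2.pointPolygonTest(c,near,True)>-25],key=cv2.contourArea)
    return cv2.contourArea(c),cv2.approxPolyDP(c,eps*cv2.arcLength(c,True),True).reshape(-1,2)
def meas(robot,name,fn):
    im=robot.camera(name)  # arm at rest: pose read after is that of the picture
    cv2.imwrite(f"pics/{fn}.png",im); return im,robot.camera_info(name)
E
python3 - <<'E'
from h import *
from cell import robot
i0=robot.camera_info("wrist")
im,i=meas(robot,"wrist","w1"); print(np.abs(i0["t"]-i["t"]).max())
C=[(.4724,-.213,.03),(.4586,-.2137,.03),(.4301,-.3607,.03),(.4595,-.3637,.03)]
p=proj(i,C); print(p.round())
hsv=cv2.cvtColor(im,cv2.COLOR_BGR2HSV);m=cv2.inRange(hsv,(5,150,60),(14,255,255))
m=cv2.morphologyEx(m,cv2.MORPH_OPEN,np.ones((3,3)))
print(poly(m,tuple(map(float,p.mean(0)))))
cv2.imwrite("pics/w1v.png",np.hstack([im,cv2.cvtColor(m,cv2.COLOR_GRAY2BGR)])[:,:,:]);v=cv2.imread("pics/w1v.png");cv2.imwrite("pics/w1v.png",cv2.resize(v,(800,300)))
E
```

```text
clock: 1.02
tcp_pos: [0.4523, -0.3046, 0.1748]
eef_rot: [2.373, 2.059, -0.0]
contact_force: [-0.6, 0.1, 0.2]
grip_width: 0.09
gripper_force: 0.0
0.00022913050094769405
[[288.  90.]
 [272.  93.]
 [266. 258.]
 [296. 257.]]Traceback (most recent call last):
  File "<stdin>", line 9, in <module>
  File "h.py", line 16, in poly
    c=max([c for c in cs if cv2.pointPolygonTest(c,near,True)>-25],key=cv2.contourArea)
ValueError: max() iterable argument is empty
```

```bash
python3 - <<'E'
import cv2,numpy as np
im=cv2.imread("pics/w1.png");cv2.imwrite("pics/w1c.png",cv2.resize(im,(800,600)))
h=cv2.cvtColor(im,cv2.COLOR_BGR2HSV)
for v in (110,150,200,240): print(v,[tuple(int(k) for k in h[v,u]) for u in range(240,330,8)])
E
```

```text
110 [(16, 115, 226), (16, 110, 234), (17, 108, 240), (16, 114, 229), (15, 115, 224), (15, 138, 238), (15, 141, 233), (15, 117, 220), (15, 115, 221), (15, 115, 221), (17, 109, 237), (16, 109, 237)]
150 [(15, 114, 224), (15, 115, 222), (16, 111, 232), (16, 114, 231), (14, 135, 206), (14, 145, 223), (13, 146, 199), (15, 119, 213), (15, 115, 224), (15, 117, 212), (17, 109, 235), (17, 109, 238)]
200 [(15, 114, 146), (15, 119, 142), (16, 118, 218), (15, 118, 206), (14, 145, 116), (13, 144, 115), (13, 144, 113), (14, 136, 122), (15, 118, 147), (15, 118, 149), (15, 118, 209), (16, 112, 232)]
240 [(16, 114, 141), (15, 114, 139), (15, 111, 151), (16, 114, 125), (14, 144, 124), (14, 149, 123), (13, 147, 125), (12, 145, 123), (15, 115, 146), (15, 118, 143), (15, 117, 152), (15, 117, 146)]
```

View pics/w1c.png

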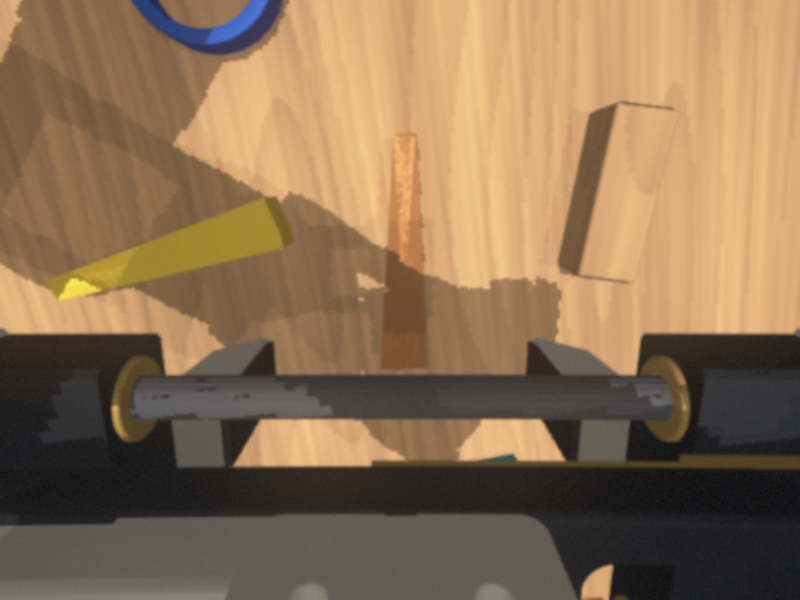

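The wrist view shows the wedge tip at (405,133) and butt at (405,370) on the centre line between the fingers, with the tapper at (560–675,103–280). I'll measure it precisely.

```bash
cat >> h.py <<'E'
def wedgemask(im,lo=129):
    h=cv2.cvtColor(cv2.GaussianBlur(im,(3,3),0),cv2.COLOR_BGR2HSV); m=cv2.inRange(h,(3,lo,50),(16,255,255))
    return cv2.morphologyEx(m,cv2.MORPH_OPEN,np.ones((3,3)))
def sidefit(m,vs):  # straight-line fits u(v) of left and right borders of a mask over rows
    L=[];R=[]
    for v in vs:
        u=np.flatnonzero(m[v]); L.append((u[0],v)); R.append((u[-1]+1,v))
    f=lambda P:np.polyfit([p[1] for p in P],[p[0]-.5 for p in P],1)
    return f(L),f(R)
E
python3 - <<'E'
from h import *
from cell import robot
im=cv2.imread("pics/w1.png");i=robot.camera_info("wrist");s=robot.read_state();print(s["tcp_pos"])
m=wedgemask(im); m[:,:255]=0;m[:,312:]=0;m[:85]=0;m[259:]=0
l,r=sidefit(m,range(105,250)); vv=np.flatnonzero(m.sum(1)>255*5); print(vv[0],vv[-1])
v0,v1=vv[0]-.5,vv[-1]+.5
P=[(np.polyval(f,v),v) for f in (l,r) for v in (v0,v1)]
X=plane(i,P,.03); print(np.round(P,1),X.round(4))
a=lambda p,q:np.degrees(np.arctan2(*(p-q)[[1,0]]))
print("straight",a(X[2],X[3]),"slant",a(X[0],X[1]),"len",np.linalg.norm(X[2]-X[3]),"w",np.linalg.norm(X[0]-X[2]),np.linalg.norm(X[1]-X[3]))
Rt=Rn.from_rotvec(s["eef_rot"]).as_matrix()
print("in tool",((X-s["tcp_pos"])@Rt).round(4))
print("tapper",plane(i,np.array([(622,102),(677,108),(630,283),(579,277)])*.7,.042).round(4))
# height: top-view corners vs wrist, triangulated
T=robot.camera_info("top");t=lambda p:(100+p[0]/2.35,125+p[1]/2.35)
for p,q in zip([(597,284),(748,313),(596,270),(750,283)],P): print(tri(T,t(p),i,q))
for p,q in zip([(607,121),(706,146)],[(677,108),(630,283)]): print("tap",tri(T,t(p),i,np.array(q)*.7))
E
```

```text
[ 0.45223754 -0.304777    0.17492184]
93 258
[[274.7  92.5]
 [265.8 258.5]
 [291.5  92.5]
 [299.6 258.5]] [[ 0.4608 -0.2132  0.03  ]
 [ 0.4302 -0.3614  0.03  ]
 [ 0.4748 -0.2153  0.03  ]
 [ 0.4624 -0.366   0.03  ]]
straight 85.30263828066249 slant 78.3539073631594 len 0.15126901114532246 w 0.014214703347642238 0.032548922008033436
in tool [[ 0.0919 -0.0045  0.1449]
 [-0.0591 -0.0138  0.1449]
 [ 0.0919  0.0097  0.1449]
 [-0.0591  0.0187  0.1449]]
tapper [[ 0.5896 -0.2173  0.042 ]
 [ 0.6195 -0.2251  0.042 ]
 [ 0.5921 -0.3219  0.042 ]
 [ 0.5616 -0.3137  0.042 ]]
(array([ 0.45968968, -0.213503  ,  0.02976819]), np.float64(0.0022092100343462477))
(array([ 0.43025141, -0.36037878,  0.03202909]), np.float64(0.0005126164473890347))
(array([ 0.47427242, -0.21440854,  0.01858164]), np.float64(0.0021760206213905036))
(array([ 0.46076838, -0.36248623,  0.0368925 ]), np.float64(0.0034660611562796176))
tap (array([ 0.61958411, -0.22500967,  0.04184353]), np.float64(0.00010200573795449863))
tap (array([ 0.59516183, -0.32362991,  0.03537856]), np.float64(0.0004301521814574483))
```

Wedge dimensions came out at 151, 14.2 and 32.5 mm, so the measurement holds. It sits +2.5 mm in tool y. Going down and gripping.

```bash
python3 -m creep '[[0,0,0,0,0.0025,0.04,0.06],[0,0,0,0,0.0025,0.08,0.06],[0,0,0,0,0.0025,0.12,0.06],[0,0,0,0,0.0025,0.15,0.06],[0,0,0,0,0.0025,0.163,0.06],[0,0,0,0,0.0025,0.163,0.06],[0,0,0,0,0.0025,0.163,0.0],[0,0,0,0,0.0025,0.163,0.0],[0,0,0,0,0.0025,0.163,0.0],[0,0,0,0,0.0025,0.163,0.0],[0,0,0,0,0.0025,0.163,0.0],[0,0,0,0,0.0025,0.163,0.0]]' 20
```

```text
clock: 2.07
tcp_pos: [0.4553, -0.3046, 0.012]
eef_rot: [2.369, 2.062, -0.0]
contact_force: [-0.3, 0.3, 1.3]
grip_width: 0.0257
gripper_force: 20.0
```

```bash
python3 -m creep '[[0,0,0,0,0,-0.04,0],[0,0,0,0,0,-0.08,0],[0,0,-0.06,0.03,0.016,-0.11,0],[0,0,-0.12,0.07,0.038,-0.11,0],[0,0,-0.185,0.105,0.058,-0.11,0],[0,0,-0.185,0.14,0.077,-0.11,0],[0,0,-0.185,0.175,0.097,-0.11,0],[0,0,-0.185,0.21,0.117,-0.11,0],[0,0,-0.185,0.24,0.133,-0.11,0],[0,0,-0.185,0.24,0.133,-0.11,0],[0,0,-0.185,0.24,0.133,-0.11,0],[0,0,-0.185,0.24,0.133,-0.11,0]]'
python3 - <<'E'
from h import *
from cell import robot
im,i=meas(robot,"wrist","w2"); s=robot.read_state(); print(s["tcp_pos"],s["eef_rot"],s["grip_width"]); np.save("w2.npy",np.r_[s["tcp_pos"],s["eef_rot"]])
print(np.round(proj(i,[(.599,.0755,.042)])))
cv2.imwrite("pics/w2v.png",cv2.resize(im,(800,600)))
E
```

```text
clock: 3.07
tcp_pos: [0.6195, -0.0851, 0.1213]
eef_rot: [-2.168, -2.273, 0.002]
contact_force: [-0.4, -0.2, 0.1]
grip_width: 0.0261
gripper_force: 20.0
[ 0.61928195 -0.0858067   0.12149147] [-2.16912374e+00 -2.27182471e+00  1.36368172e-03] 0.02586994241374916
[[259. -44.]]
```

View pics/w2v.png

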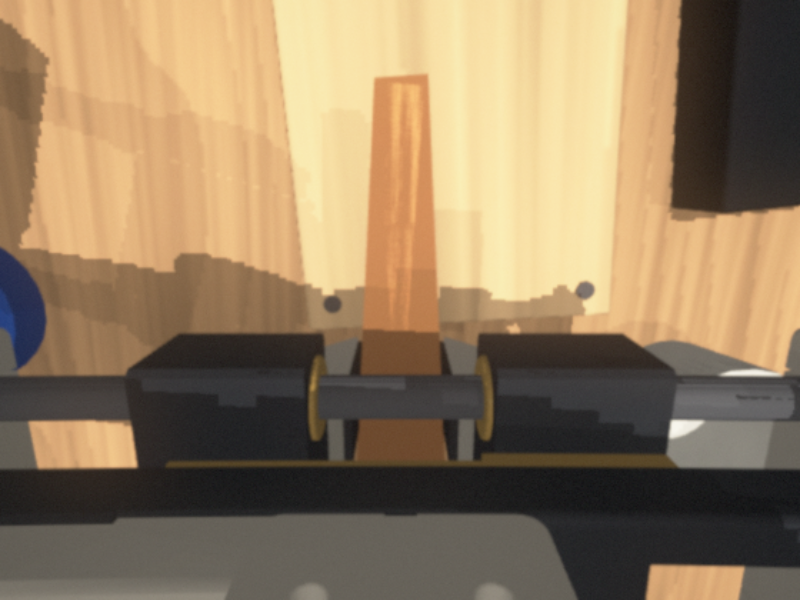

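The tip is held at (402,75) over bare board, and the mouth is just out of view above. I'll move 55 mm forward and 70 mm up to see the mouth.

```bash
python3 -m creep '[[0,0,0,0.02,0,-0.03,0],[0,0,0,0.04,0,-0.06,0],[0,0,0,0.055,0,-0.07,0],[0,0,0,0.055,0,-0.07,0],[0,0,0,0.055,0,-0.07,0],[0,0,0,0.055,0,-0.07,0]]'
python3 - <<'E'
from h import *
from cell import robot
im,i=meas(robot,"wrist","w3"); s=robot.read_state(); print(s["tcp_pos"],s["eef_rot"],s["grip_width"])
np.savez("w3.npz",p=s["tcp_pos"],r=s["eef_rot"],**i)
print(np.round(proj(i,[(.599,.0755,.042)])))
cv2.imwrite("pics/w3v.png",cv2.resize(im[0:200,150:416],(798,600),interpolation=cv2.INTER_CUBIC))
E
```

```text
clock: 3.62
tcp_pos: [0.6165, -0.0311, 0.1903]
eef_rot: [-2.169, -2.271, 0.003]
contact_force: [-0.5, 0.3, -0.5]
grip_width: 0.026
gripper_force: 20.0
[ 0.61651232 -0.03116706  0.18996099] [-2.16855818 -2.27016124  0.0032571 ] 0.025620006143110295
[[266.  73.]]
```

View pics/w3v.png

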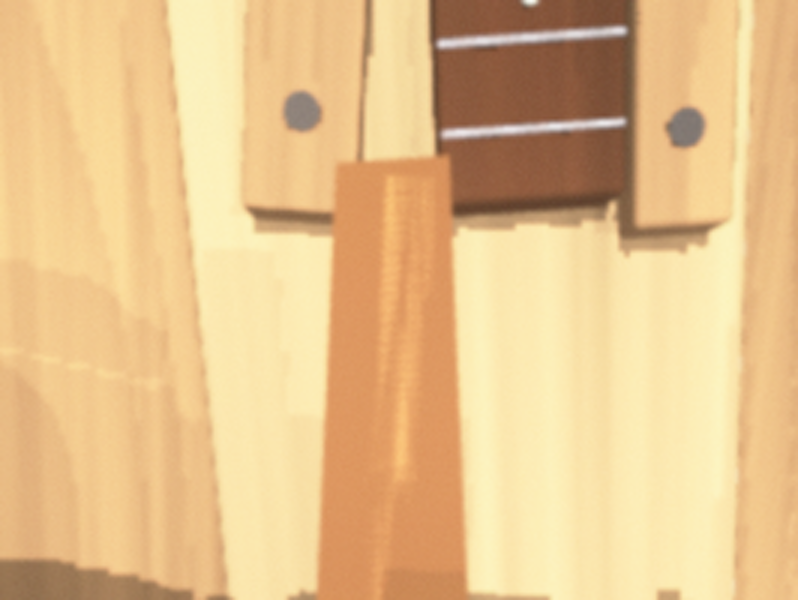

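Crop: the cleat's slanting edge runs (367,0)→(358,155), with its mouth end at y≈212. The neck side runs (431,0)→(438,155), with the heel at y≈212. The held tip is at (337–450,158). I'll extract the edges exactly.

```bash
python3 - <<'E'
from h import *
im=cv2.imread("pics/w3.png");z=dict(np.load("w3.npz"));h=cv2.cvtColor(im,cv2.COLOR_BGR2HSV)
for v in (8,25,45): print(v,[(u,int(im[v,u,2]),int(h[v,u,1])) for u in list(range(266,278))+list(range(291,302))])
for u in (240,255,310,325): print(u,[(v,int(im[v,u,2])) for v in range(62,80)])
e=np.array([-.1027,.9947]);f=np.array([-.9947,-.1027])
def show(n,P,zz):
    X=plane(z,P,zz);b=np.c_[(X[:,:2]-[.599,.0755])@np.c_[e,f]]; print(n,b.round(4).tolist())
c=lambda L:[(150+a/3-.33,b/3-.33) for a,b in L]
show("cleat edge",c([(367,0),(358,155)]),.042)
show("cleat end",c([(245,206),(335,212)]),.042)
show("neck edge top",c([(437,5),(442,155)]),.042)
show("heel end",c([(455,208),(600,200)]),.042)
show("fence face",c([(630,20),(628,200)]),.042)
show("fence end",c([(640,229),(720,225)]),.042)
show("board L",c([(170,40),(225,560)]),.018); show("board R",c([(752,20),(738,450)]),.018)
R=Rn.from_rotvec(z["r"]).as_matrix(); zt=z["p"][2]-.012+.03
for nm,P in (("tip",[(336,160),(450,156)]),("sides y400",[(328,400),(459,400)])):
    X=plane(z,c(P),zt); print(nm,((X-z["p"])@R).round(4).tolist()); show(nm,c(P),zt)
show("tcp",proj(z,[z["p"]]),z["p"][2])
E
```

```text
8 [(266, 241, 105), (267, 241, 106), (268, 242, 106), (269, 243, 105), (270, 236, 108), (271, 203, 116), (272, 165, 114), (273, 181, 107), (274, 224, 101), (275, 245, 86), (276, 248, 82), (277, 249, 82), (291, 241, 91), (292, 225, 101), (293, 152, 109), (294, 108, 132), (295, 122, 136), (296, 133, 142), (297, 136, 141), (298, 139, 138), (299, 138, 142), (300, 138, 137), (301, 134, 141)]
25 [(266, 241, 107), (267, 242, 106), (268, 243, 105), (269, 237, 110), (270, 212, 118), (271, 182, 109), (272, 219, 104), (273, 241, 92), (274, 247, 87), (275, 247, 87), (276, 248, 85), (277, 249, 82), (291, 245, 87), (292, 243, 89), (293, 225, 99), (294, 148, 110), (295, 111, 131), (296, 121, 141), (297, 135, 147), (298, 141, 145), (299, 142, 138), (300, 142, 136), (301, 141, 139)]
45 [(266, 244, 105), (267, 243, 106), (268, 239, 109), (269, 212, 117), (270, 184, 109), (271, 225, 102), (272, 246, 88), (273, 247, 86), (274, 246, 88), (275, 246, 88), (276, 246, 87), (277, 248, 84), (291, 244, 90), (292, 245, 88), (293, 243, 90), (294, 225, 102), (295, 153, 107), (296, 137, 84), (297, 180, 50), (298, 2
[... 799 characters left out ...]
, (74, 227), (75, 248), (76, 251), (77, 251), (78, 251), (79, 251)]
cleat edge [[0.054, -0.0089], [0.0167, -0.004]]
cleat end [[0.0055, 0.0285], [0.0025, 0.0034]]
neck edge top [[0.0517, -0.0274], [0.0153, -0.0272]]
heel end [[0.0016, -0.0302], [0.0012, -0.0707]]
fence face [[0.045, -0.0787], [0.0007, -0.0785]]
fence end [[-0.007, -0.0819], [-0.0074, -0.1042]]
board L [[0.0548, 0.049], [-0.0984, 0.0486]]
board R [[0.0497, -0.1192], [-0.0723, -0.1194]]
tip [[0.0908, -0.0069, -0.018], [0.0912, 0.0071, -0.018]]
tip [[-0.0169, -0.0049], [-0.0172, -0.0188]]
sides y400 [[0.0622, -0.0083, -0.018], [0.0622, 0.0087, -0.018]]
sides y400 [[-0.0453, -0.0017], [-0.0463, -0.0188]]
tcp [[-0.1079, -0.0065]]
```

The gap at the mouth is about 25 mm wide and the wedge's straight side is parallel to the board. It needs 4.5 mm toward the neck. I'll lower it just behind the mouth and check before sliding in.

```bash
python3 -m creep '[[0,0,0,0,0.0045,0.03,0],[0,0,0,0,0.0045,0.06,0],[0,0,0,0,0.0045,0.09,0],[0,0,0,0,0.0045,0.12,0],[0,0,0,0,0.0045,0.145,0],[0,0,0,0,0.0045,0.156,0],[0,0,0,0,0.0045,0.158,0],[0,0,0,0,0.0045,0.158,0],[0,0,0,0,0.0045,0.158,0]]'
python3 - <<'E'
from h import *
from cell import robot
im,i=meas(robot,"wrist","w4"); s=robot.read_state(); print(s["tcp_pos"],s["eef_rot"],s["grip_width"])
np.savez("w4.npz",p=s["tcp_pos"],r=s["eef_rot"],**i)
cv2.imwrite("pics/w4v.png",cv2.resize(im[0:200,150:416],(798,600),interpolation=cv2.INTER_CUBIC))
E
```

```text
clock: 4.42
tcp_pos: [0.6226, -0.0303, 0.0345]
eef_rot: [2.168, 2.272, 0.001]
contact_force: [-0.4, 0.5, -0.5]
grip_width: 0.0258
gripper_force: 20.0
[ 0.62281918 -0.0302439   0.0349376 ] [2.16758496e+00 2.27129287e+00 1.82628336e-03] 0.025633420037444364
```

View pics/w4v.png

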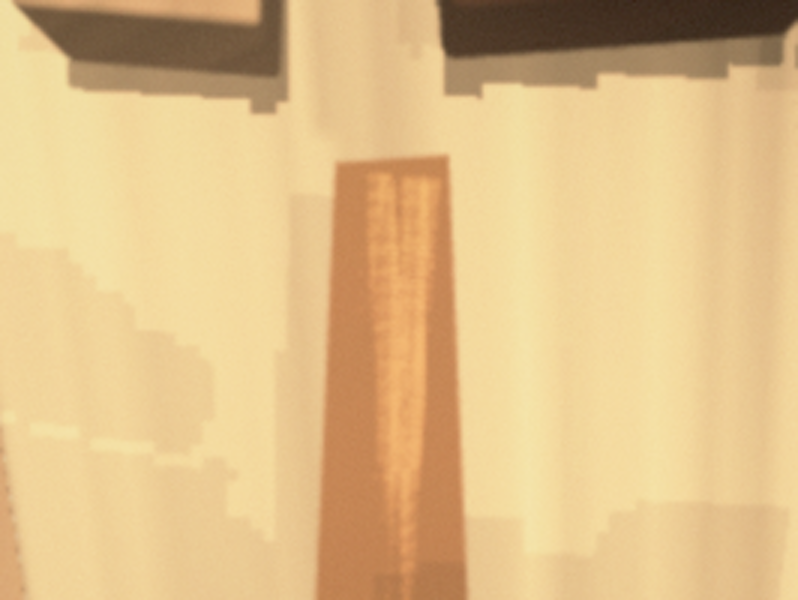

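The tip is at (337–449,158). The cleat's bottom corner is at (280,75) and the neck heel's bottom corner at (443,57). Computing positions.

```bash
python3 - <<'E'
from h import *
z=dict(np.load("w4.npz"))
e=np.array([-.1027,.9947]);f=np.array([-.9947,-.1027])
def show(n,P,zz):
    X=plane(z,P,zz);b=np.c_[(X[:,:2]-[.599,.0755])@np.c_[e,f]]; print(n,b.round(4).tolist())
c=lambda L:[(150+a/3-.33,b/3-.33) for a,b in L]
show("cleat bottom corner",c([(280,75)]),.018)
show("cleat top corner",c([(262,24)]),.042)
show("neck bottom corner",c([(444,57)]),.018)
show("tip, sides",c([(336,162),(449,156),(327,400),(460,400)]),z["p"][2]+.018)
E
```

```text
cleat bottom corner [[0.0024, -0.0021]]
cleat top corner [[0.0019, -0.0023]]
neck bottom corner [[0.0035, -0.0271]]
tip, sides [[-0.0168, -0.011], [-0.0169, -0.0249], [-0.045, -0.0078], [-0.046, -0.0251]]
```

```bash
python3 -m creep '[[0,0,0,0.01,-0.0018,0,0],[0,0,0,0.02,-0.0027,0,0],[0,0,0,0.03,-0.0032,0,0],[0,0,0,0.04,-0.0038,0,0],[0,0,0,0.045,-0.0041,0,0],[0,0,0,0.045,-0.0041,0.001,0],[0,0,0,0.045,-0.0041,0.002,0],[0,0,0,0.045,-0.0041,0.003,0],[0,0,0,0.045,-0.0041,0.003,0],[0,0,0,0.045,-0.0041,0.003,0]]'
```

```text
clock: 5.3
tcp_pos: [0.6157, 0.0145, 0.0305]
eef_rot: [-2.169, -2.272, 0.0]
contact_force: [-1.0, -0.3, -1.8]
grip_width: 0.026
gripper_force: 20.0
```

```bash
python3 -m creep '[[0,0,0,0,0,0.0005,0],[0,0,0,0,0,0.001,0],[0,0,0,0,0,0.001,0],[0,0,0,0,0,0.001,0]]'; python3 -m creep '[[0,0,0,0,0,0,0.035],[0,0,0,0,0,0,0.05],[0,0,0,0,0,0,0.06],[0,0,0,0,0,0,0.06],[0,0,0,0,0,0,0.06]]'; python3 -m creep '[[0,0,0,0,0,-0.02,0.06],[0,0,0,0,0,-0.05,0.06],[0,0,0,-0.02,0,-0.09,0.06],[0,0,0,-0.05,0,-0.12,0.06],[0,0,0,-0.05,0,-0.14,0.06],[0,0,0,-0.05,0,-0.14,0.06],[0,0,0,-0.05,0,-0.14,0.06]]'
python3 - <<'E'
from h import *
from cell import robot
im,i=meas(robot,"wrist","w5"); s=robot.read_state(); print(s["tcp_pos"],s["eef_rot"],s["grip_width"])
np.savez("w5.npz",p=s["tcp_pos"],r=s["eef_rot"],**i)
cv2.imwrite("pics/w5v.png",cv2.resize(im[0:270,100:460],(800,600),interpolation=cv2.INTER_CUBIC))
E
```

```text
clock: 5.63
tcp_pos: [0.6158, 0.0148, 0.0297]
eef_rot: [2.169, 2.273, 0.0]
contact_force: [-0.1, -0.8, -0.6]
grip_width: 0.0259
gripper_force: 19.9
clock: 6.05
tcp_pos: [0.6158, 0.015, 0.0298]
eef_rot: [2.168, 2.273, 0.0]
contact_force: [-0.6, -0.2, 0.6]
grip_width: 0.0548
gripper_force: 0.0
clock: 6.63
tcp_pos: [0.6187, -0.0355, 0.1712]
eef_rot: [2.168, 2.27, 0.003]
contact_force: [-0.8, 0.5, -1.1]
grip_width: 0.0602
gripper_force: 0.0
[ 0.61783331 -0.03486513  0.16958022] [-2.16873503e+00 -2.27282857e+00 -8.54730102e-05] 0.06020267834233637
```

View pics/w5v.png

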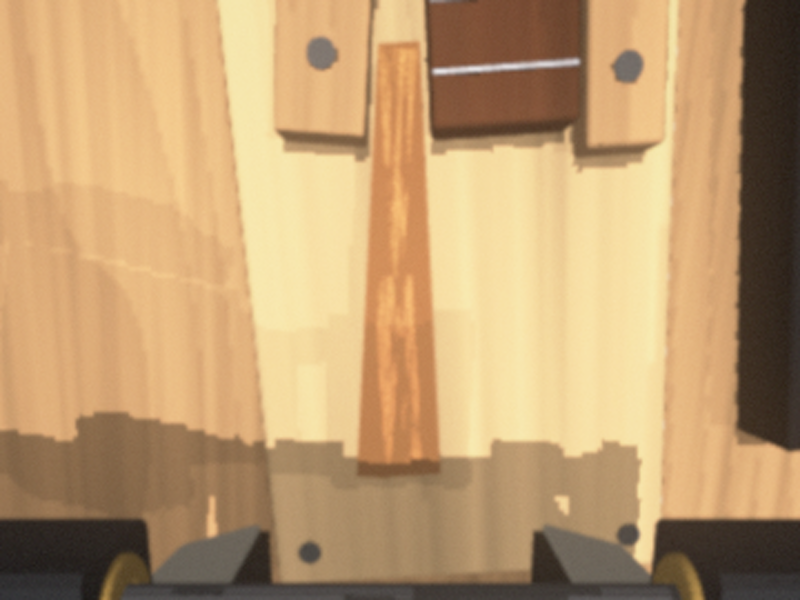

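The wedge lies loose in the gap with its tip at (400,43), clear on both sides. Its butt's top edge is at (358–440,462). Now to the tapper.

```bash
python3 -m creep '[[0,0,0.1,-0.035,-0.006,0,0.07],[0,0,0.2,-0.075,-0.013,0,0.07],[0,0,0.325,-0.115,-0.02,0,0.07],[0,0,0.325,-0.155,-0.027,0,0.07],[0,0,0.325,-0.195,-0.034,0,0.07],[0,0,0.325,-0.232,-0.04,0,0.07],[0,0,0.325,-0.232,-0.04,0,0.07],[0,0,0.325,-0.232,-0.04,0,0.07],[0,0,0.325,-0.232,-0.04,0,0.07]]'
python3 - <<'E'
from h import *
from cell import robot
z=dict(np.load("w5.npz"));b=plane(z,[(100+a/2.2222-.3,c/2.2222-.3) for a,c in [(358,461),(440,461),(380,43),(419,43)]],.048);print("butt,tip",b.round(4))
im,i=meas(robot,"wrist","w6"); s=robot.read_state(); print(s["tcp_pos"],s["eef_rot"],s["grip_width"])
np.savez("w6.npz",p=s["tcp_pos"],r=s["eef_rot"],**i)
cv2.imwrite("pics/w6v.png",cv2.resize(im[60:330,100:460],(800,600),interpolation=cv2.INTER_CUBIC))
E
```

```text
clock: 7.43
tcp_pos: [0.5885, -0.2675, 0.168]
eef_rot: [-2.505, -1.89, 0.001]
contact_force: [-0.4, 0.6, 0.3]
grip_width: 0.0707
gripper_force: 0.0
butt,tip [[ 0.6015 -0.0381  0.048 ]
 [ 0.6329 -0.0366  0.048 ]
 [ 0.6044  0.1053  0.048 ]
 [ 0.6173  0.1059  0.048 ]]
[ 0.58887647 -0.26695597  0.16846365] [-2.50466949e+00 -1.89223015e+00  9.33983012e-04] 0.07039672037884728
```

View pics/w6v.png

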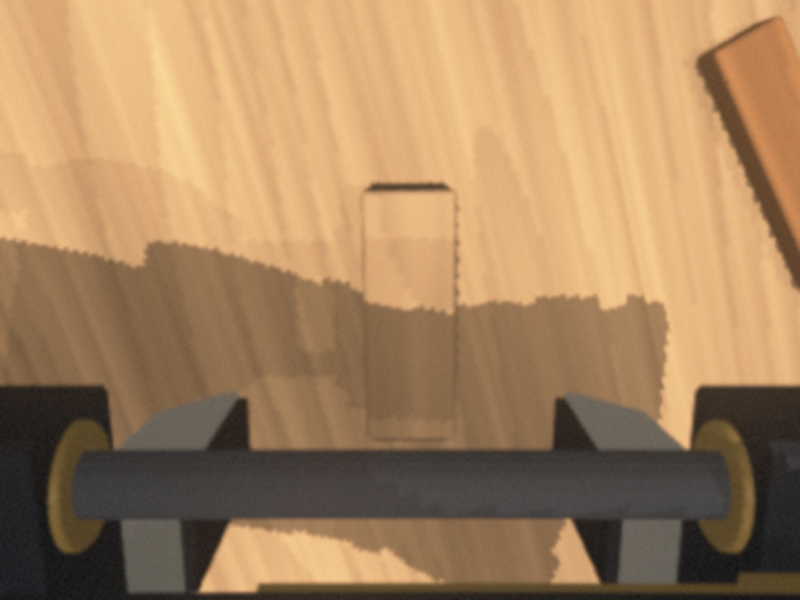

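The tapper's top face is at (363–457,191) to (368–456,440), centred and aligned between the fingers.

```bash
python3 - <<'E'
from h import *
z=dict(np.load("w6.npz"));P=[(100+a/2.2222-.3,60+c/2.2222-.3) for a,c in [(363,191),(457,191),(456,440),(368,440)]]
X=plane(z,P,.042);R=Rn.from_rotvec(z["r"]).as_matrix();print(((X-z["p"])@R).round(4).tolist(),X.mean(0),R.round(4))
T=dict(np.load("w5.npz"))
E
```

```text
[[0.0488, -0.0141, 0.1265], [0.0488, 0.0209, 0.1265], [-0.0505, 0.0223, 0.1264], [-0.0505, -0.0134, 0.1264]] [ 0.59218007 -0.26866899  0.042     ] [[ 0.2733  0.9619 -0.002 ]
 [ 0.9619 -0.2733  0.0016]
 [ 0.001  -0.0024 -1.    ]]
```

```bash
python3 -m creep '[[0,0,0,-0.001,0.004,0.04,0.07],[0,0,0,-0.001,0.004,0.08,0.07],[0,0,0,-0.001,0.004,0.12,0.07],[0,0,0,-0.001,0.004,0.145,0.07],[0,0,0,-0.001,0.004,0.1545,0.07],[0,0,0,-0.001,0.004,0.1545,0.07],[0,0,0,-0.001,0.004,0.1545,0.0],[0,0,0,-0.001,0.004,0.1545,0.0],[0,0,0,-0.001,0.004,0.1545,0.0],[0,0,0,-0.001,0.004,0.1545,0.0],[0,0,0,-0.001,0.004,0.1545,0.0],[0,0,0,-0.001,0.004,0.1545,0.0]]' 50
```

```text
clock: 8.48
tcp_pos: [0.5928, -0.2709, 0.0162]
eef_rot: [2.507, 1.892, 0.0]
contact_force: [0.4, 0.1, 1.3]
grip_width: 0.0361
gripper_force: 50.0
```

```bash
python3 -m creep '[[0,0,0,0,0,-0.04,0],[0,0,0,0,0,-0.08,0],[0,0,-0.1,0.03,-0.003,-0.085,0],[0,0,-0.2,0.065,-0.006,-0.085,0],[0,0,-0.3,0.1,-0.01,-0.085,0],[0,0,-0.38,0.14,-0.014,-0.085,0],[0,0,-0.38,0.172,-0.0166,-0.085,0],[0,0,-0.38,0.172,-0.0166,-0.085,0],[0,0,-0.38,0.172,-0.0166,-0.06,0],[0,0,-0.38,0.172,-0.0166,-0.035,0],[0,0,-0.38,0.172,-0.0166,-0.03,0],[0,0,-0.38,0.172,-0.0166,-0.03,0]]'
python3 - <<'E'
from h import *
from cell import robot
im,i=meas(robot,"wrist","w7"); s=robot.read_state(); R=Rn.from_rotvec(s["eef_rot"]).as_matrix(); print(s["tcp_pos"],R.round(4),s["contact_force"])
np.savez("w7.npz",p=s["tcp_pos"],r=s["eef_rot"],**i)
b=np.array([(.6015,-.0381,.048),(.6329,-.0366,.048),(.6172,-.0374,.033)]);print("butt in tool",((b-s["tcp_pos"])@R).round(4))
cv2.imwrite("pics/w7v.png",cv2.resize(im[0:270,100:460],(800,600),interpolation=cv2.INTER_CUBIC))
E
```

```text
clock: 9.48
tcp_pos: [0.6223, -0.1007, 0.0433]
eef_rot: [-2.103, -2.328, 0.003]
contact_force: [-1.8, -0.6, -0.8]
grip_width: 0.0358
gripper_force: 50.0
[ 0.6235035  -0.10111389  0.04494815] [[-1.012e-01  9.949e-01 -1.400e-03]
 [ 9.949e-01  1.012e-01  3.000e-04]
 [ 4.000e-04 -1.300e-03 -1.000e+00]] [ 0.19360195  1.64992875 -0.4466044 ]
butt in tool [[ 0.0649 -0.0155 -0.003 ]
 [ 0.0632  0.0159 -0.003 ]
 [ 0.064   0.0002  0.012 ]]
```

View pics/w7v.png

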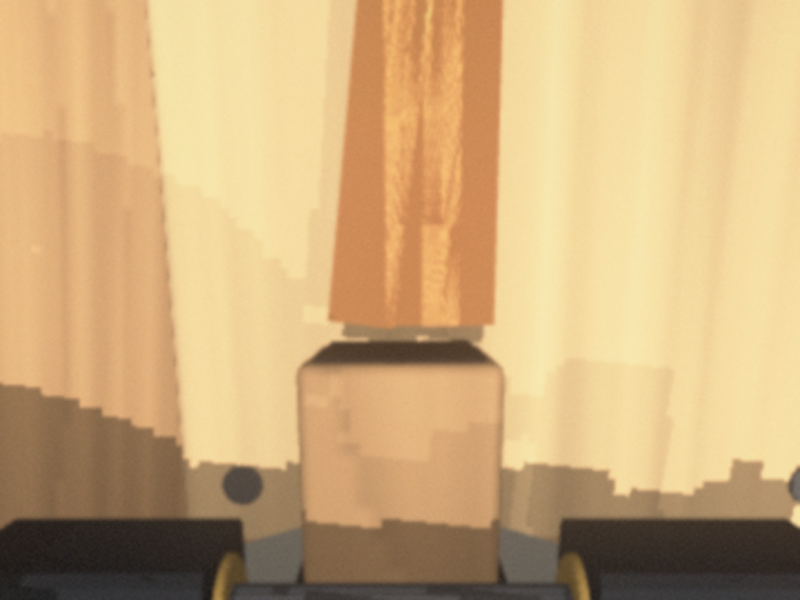

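The tapper is centred behind the butt with a gap of about 10 mm. I'll lower it to just above the board and creep forward.

```bash
python3 -m creep '[[0,0,0,0,0,0.004,0],[0,0,0,0,0,0.008,0],[0,0,0,0.004,0,0.008,0],[0,0,0,0.007,0,0.008,0],[0,0,0,0.009,0,0.008,0],[0,0,0,0.011,0,0.008,0],[0,0,0,0.013,0,0.008,0],[0,0,0,0.015,0,0.008,0],[0,0,0,0.017,0,0.008,0],[0,0,0,0.019,0,0.008,0],[0,0,0,0.021,0,0.008,0],[0,0,0,0.023,0,0.008,0]]'; python3 -m creep '[[0,0,0,0.002,0,0,0],[0,0,0,0.004,0,0,0],[0,0,0,0.006,0,0,0],[0,0,0,0.008,0,0,0],[0,0,0,0.01,0,0,0],[0,0,0,0.012,0,0,0],[0,0,0,0.014,0,0,0],[0,0,0,0.016,0,0,0],[0,0,0,0.018,0,0,0]]'
```

```text
clock: 10.53
tcp_pos: [0.6215, -0.0777, 0.0372]
eef_rot: [2.105, 2.332, -0.0]
contact_force: [0.5, -0.9, -0.8]
grip_width: 0.0355
gripper_force: 50.0
clock: 11.28
tcp_pos: [0.6196, -0.0598, 0.0372]
eef_rot: [2.105, 2.332, -0.0]
contact_force: [-0.6, -0.7, -1.1]
grip_width: 0.0358
gripper_force: 50.0
```

```bash
python3 -m creep '[[0,0,0,0.0015,0,0,0],[0,0,0,0.003,0,0,0],[0,0,0,0.0045,0,0,0],[0,0,0,0.006,0,0,0],[0,0,0,0.0075,0,0,0],[0,0,0,0.009,0,0,0]]'; python3 -m creep '[[0,0,0,0.001,0,0,0],[0,0,0,0.002,0,0,0],[0,0,0,0.003,0,0,0],[0,0,0,0.004,0,0,0]]';  python3 -m creep '[[0,0,0,0.001,0,0,0],[0,0,0,0.002,0,0,0],[0,0,0,0.003,0,0,0]]'
```

```text
clock: 11.78
tcp_pos: [0.6191, -0.0513, 0.0373]
eef_rot: [2.104, 2.331, 0.0]
contact_force: [2.0, -2.3, -1.9]
grip_width: 0.0356
gripper_force: 50.0
clock: 12.12
tcp_pos: [0.6186, -0.0473, 0.0373]
eef_rot: [2.105, 2.331, 0.0]
contact_force: [2.2, -3.7, -1.7]
grip_width: 0.0359
gripper_force: 50.0
clock: 12.37
tcp_pos: [0.6187, -0.0445, 0.0375]
eef_rot: [2.104, 2.33, 0.001]
contact_force: [3.9, -6.0, -0.8]
grip_width: 0.0358
gripper_force: 50.0
```

```bash
python3 -m creep '[[0,0,0,0.0005,0,0,0],[0,0,0,0.001,0,0,0],[0,0,0,0.0015,0,0,0],[0,0,0,0.0015,0,0,0]]';  python3 -m creep '[[0,0,0,0.0005,0,0,0],[0,0,0,0.001,0,0,0],[0,0,0,0.0015,0,0,0],[0,0,0,0.0015,0,0,0]]'
```

```text
clock: 12.7
tcp_pos: [0.6187, -0.043, 0.0375]
eef_rot: [2.104, 2.33, 0.001]
contact_force: [4.5, -4.8, -2.6]
grip_width: 0.0359
gripper_force: 50.0
clock: 13.03
tcp_pos: [0.6187, -0.0417, 0.0376]
eef_rot: [2.104, 2.33, 0.001]
contact_force: [3.3, -6.2, -0.9]
grip_width: 0.0359
gripper_force: 50.0
```

```bash
python3 - <<'E'
from h import *
from cell import robot
im,i=meas(robot,"wrist","w8");T=robot.camera("top")
cv2.imwrite("pics/w8v.png",np.hstack([cv2.resize(im[0:200,150:416],(400,300)),cv2.resize(T[125:215,100:220],(400,300),interpolation=cv2.INTER_CUBIC)]))
E
```

```text
(no output)
```

View pics/w8v.png

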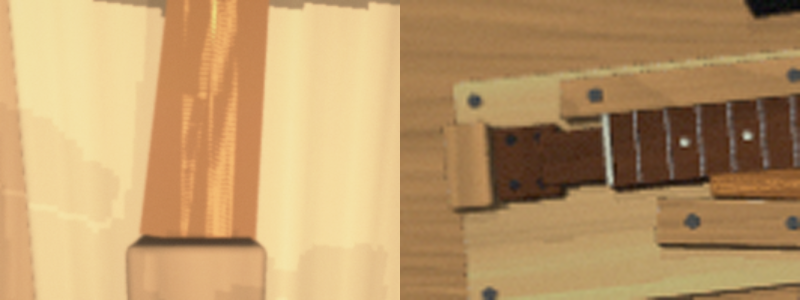

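The left half shows the butt flush on the rubber, and the right half shows the tip in the gap alongside the neck. Contact is sound and resistance is rising, so I'll keep creeping.

```bash
for k in 1 2 ; do python3 -m creep '[[0,0,0,0.0005,0,0,0],[0,0,0,0.001,0,0,0],[0,0,0,0.0015,0,0,0],[0,0,0,0.002,0,0,0]]' | grep -E "tcp|contact";done
```

```text
tcp_pos: [0.6189, -0.0402, 0.0378]
contact_force: [4.6, -8.0, -1.4]
tcp_pos: [0.6191, -0.0386, 0.038]
contact_force: [6.4, -9.4, -0.9]
```

```bash
for k in 1 2 ; do python3 -m creep '[[0,0,0,0.0005,0.0003,0,0],[0,0,0,0.001,0.0005,0,0],[0,0,0,0.0015,0.0005,0,0],[0,0,0,0.002,0.0005,0,0]]' | grep -E "tcp|contact";done
```

```text
tcp_pos: [0.6195, -0.0366, 0.038]
contact_force: [5.8, -9.2, -2.4]
tcp_pos: [0.6197, -0.0345, 0.038]
contact_force: [5.5, -9.0, -1.4]
```

```bash
for k in 1 2 3; do python3 -m creep '[[0,0,0,0.0005,0,0,0],[0,0,0,0.001,0,0,0],[0,0,0,0.0015,0,0,0],[0,0,0,0.0015,0,0,0]]' | grep -E "tcp|contact";done
```

```text
tcp_pos: [0.6199, -0.0332, 0.0382]
contact_force: [6.2, -8.8, -1.8]
tcp_pos: [0.62, -0.0319, 0.0383]
contact_force: [6.3, -9.6, -2.2]
tcp_pos: [0.6202, -0.0306, 0.0384]
contact_force: [8.6, -11.0, -1.4]
```

I've gone past the picture allowance, so from here I'll measure only by numbers. I'm checking the wedge's angle.

```bash
cat > wa.py <<'E'
from h import *
from cell import robot
im,i=meas(robot,"wrist","w_now"); s=robot.read_state(); R=Rn.from_rotvec(s["eef_rot"]).as_matrix()
h=cv2.cvtColor(cv2.GaussianBlur(im,(3,3),0),cv2.COLOR_BGR2HSV); m=cv2.inRange(h,(3,129,150),(15,255,255))
m[:,:225]=0;m[:,345:]=0; m=cv2.morphologyEx(m,cv2.MORPH_OPEN,np.ones((3,3)))
print("rows",[(v,(lambda u:(int(u[0]),int(u[-1]),len(u)) if len(u) else None)(np.flatnonzero(m[v]))) for v in range(10,170,15)])
l,r=sidefit(m,range(50,135)); P=[(np.polyval(f,v),v) for f in (l,r) for v in (50,135)]
X=plane(i,P,.048); a=lambda p,q:round(float(np.degrees(np.arctan2(*(p-q)[[1,0]]))),2)
print("slant",a(X[0],X[1]),"straight",a(X[2],X[3]),"tool",np.degrees(np.arctan2(R[1,0],R[0,0])).round(2),"tcp",s["tcp_pos"].round(4),"w",np.linalg.norm(X[[0,1]]-X[[2,3]],axis=1).round(4))
print((X[:,:2]-[.599,.0755])@np.c_[[-.1027,.9947],[-.9947,-.1027]], s["contact_force"],s["torque"])
E
python3 wa.py
```

```text
rows [(10, (257, 325, 66)), (25, (256, 325, 66)), (40, (255, 323, 59)), (55, (254, 323, 69)), (70, (252, 322, 70)), (85, (251, 321, 66)), (100, (249, 321, 69)), (115, (248, 320, 66)), (130, (246, 320, 64)), (145, (245, 319, 66)), (160, None)]
slant 88.36 straight 95.35 tool 95.8 tcp [ 0.6202 -0.0306  0.0384] w [0.0272 0.0311]
[[-0.01424981  0.00013263]
 [-0.04642495  0.00439091]
 [-0.01428599 -0.02705179]
 [-0.04650271 -0.02674345]] [  8.25724975 -11.15811325  -1.73584524] [-1.79539931 -1.44591434 -0.28957997]
```

The wedge is parallel and against the neck, and its width at the mouth now equals the gap. I'll relieve the sideways load, then press on.

```bash
python3 -m creep '[[0,0,0,0,0.001,0,0],[0,0,0,0,0.002,0,0],[0,0,0,0,0.003,0,0],[0,0,0,0,0.003,0,0]]' | grep -E "tcp|contact";  python3 -m creep '[[0,0,0,0.0005,0,0,0],[0,0,0,0.001,0,0,0],[0,0,0,0.001,0,0,0],[0,0,0,0.001,0,0,0]]' | grep -E "tcp|contact"
```

```text
tcp_pos: [0.62, -0.0276, 0.037]
contact_force: [1.0, -1.7, 0.3]
tcp_pos: [0.6201, -0.0268, 0.037]
contact_force: [-0.1, -1.2, -0.9]
```

```bash
python3 wa.py; for k in 1 2; do python3 -m creep '[[0,0,0,0.0005,0,0,0],[0,0,0,0.001,0,0,0],[0,0,0,0.0015,0,0,0],[0,0,0,0.0015,0,0,0]]' | grep -E "tcp|contact";done; python3 wa.py
```

```text
rows [(10, (258, 326, 69)), (25, (257, 325, 64)), (40, (255, 325, 65)), (55, (255, 324, 64)), (70, (253, 324, 69)), (85, (252, 323, 72)), (100, (251, 322, 72)), (115, (249, 322, 74)), (130, (248, 322, 73)), (145, (246, 321, 76)), (160, None)]
slant 88.71 straight 95.79 tool 95.85 tcp [ 0.6201 -0.0268  0.037 ] w [0.027 0.031]
[[-0.01072135 -0.00059979]
 [-0.04268975  0.00342827]
 [-0.01077211 -0.02764517]
 [-0.04273422 -0.02758629]] [ 0.8960646  -0.76499263 -1.64303131] [-0.1012477  -0.16225614  0.00435923]
tcp_pos: [0.6201, -0.0256, 0.0372]
contact_force: [0.4, -0.5, -1.5]
tcp_pos: [0.6202, -0.0248, 0.0373]
contact_force: [0.2, -3.9, -2.8]
rows [(10, (258, 326, 63)), (25, (256, 325, 63)), (40, (255, 325, 67)), (55, (255, 324, 63)), (70, (253, 323, 67)), (85, (252, 323, 70)), (100, (251, 322, 68)), (115, (249, 322, 72)), (130, (248, 322, 66)), (145, (246, 321, 74)), (160, None)]
slant 88.84 straight 95.97 tool 95.84 tcp [ 0.6202 -0.0248  0.0372] w [0.027 0.031]
[[-0.00861639 -0.00092422]
 [-0.04061073  0.00303665]
 [-0.00866672 -0.02792361]
 [-0.04066138 -0.0279636 ]] [ 0.59279151 -3.70712969 -1.66104149] [-0.7629964  -0.23333175 -0.03946578]
```

```bash
for k in 1 2 3; do python3 -m creep '[[0,0,0,0.0005,0,0,0],[0,0,0,0.001,0,0,0],[0,0,0,0.001,0,0,0]]' | grep -E "tcp|contact";done
```

```text
tcp_pos: [0.6202, -0.0246, 0.0373]
contact_force: [0.4, -7.7, -2.0]
tcp_pos: [0.6202, -0.0246, 0.0374]
contact_force: [-0.2, -12.4, -2.6]
tcp_pos: [0.6202, -0.0245, 0.0375]
contact_force: [0.9, -15.4, -1.9]
```

```bash
python3 -m creep '[[0,0,0,0.0003,0,0,0],[0,0,0,0.0006,0,0,0],[0,0,0,0.0006,0,0,0],[0,0,0,0.0006,0,0,0]]' | grep -E "tcp|contact"; python3 -m creep '[[0,0,0,0,0,0,0],[0,0,0,0,0,0,0]]' | grep -E "tcp|contact"
```

```text
tcp_pos: [0.6202, -0.0244, 0.0376]
contact_force: [-0.0, -17.2, -2.2]
tcp_pos: [0.6202, -0.0244, 0.0376]
contact_force: [-0.1, -16.7, -2.6]
```

It is firm at 17 N and no longer moves. I'll back off, lift, and put the block back on the bench where it was.

```bash
python3 -m creep '[[0,0,0,-0.004,0,0,0],[0,0,0,-0.01,0,0,0],[0,0,0,-0.03,0,-0.01,0],[0,0,0,-0.05,0,-0.04,0],[0,0,0,-0.085,-0.012,-0.06,0],[0,0,0,-0.12,-0.022,-0.06,0],[0,0,0,-0.155,-0.032,-0.06,0],[0,0,0,-0.19,-0.041,-0.06,0],[0,0,0,-0.22,-0.049,-0.06,0],[0,0,0,-0.242,-0.0525,-0.06,0],[0,0,0,-0.242,-0.0525,-0.04,0],[0,0,0,-0.242,-0.0525,-0.01,0]]'; python3 -m creep '[[0,0,0,0,0,0.01,0],[0,0,0,0,0,0.02,0],[0,0,0,0,0,0.024,0],[0,0,0,0,0,0.026,0],[0,0,0,0,0,0.026,0],[0,0,0,0,0,0.026,0]]'
```

```text
clock: 19.2
tcp_pos: [0.5938, -0.2694, 0.0498]
eef_rot: [2.104, 2.324, 0.004]
contact_force: [0.7, 0.4, -1.0]
grip_width: 0.0358
gripper_force: 50.0
clock: 19.7
tcp_pos: [0.5929, -0.2668, 0.0224]
eef_rot: [2.103, 2.331, 0.001]
contact_force: [-0.4, 0.2, -1.5]
grip_width: 0.0357
gripper_force: 50.0
```

```bash
python3 -m creep '[[0,0,0,0,0,0.002,0],[0,0,0,0,0,0.004,0],[0,0,0,0,0,0.005,0],[0,0,0,0,0,0.006,0],[0,0,0,0,0,0.006,0],[0,0,0,0,0,0.006,0]]'| grep -E "tcp|contact"; python3 -m creep '[[0,0,0,0,0,0.0005,0],[0,0,0,0,0,0.0005,0],[0,0,0,0,0,0.0005,0]]'| grep -E "tcp|contact"
```

```text
tcp_pos: [0.5922, -0.2667, 0.0162]
contact_force: [-2.3, 1.3, 5.7]
tcp_pos: [0.5922, -0.2668, 0.0162]
contact_force: [-3.4, 1.8, 8.3]
```

Touched down. Releasing, rising and checking by numbers.

```bash
python3 -m creep '[[0,0,0,0,0,-0.001,0.04],[0,0,0,0,0,-0.001,0.05],[0,0,0,0,0,-0.001,0.07],[0,0,0,0,0,-0.001,0.08],[0,0,0,0,0,-0.001,0.08]]'| grep -E "tcp|contact|grip"; python3 -m creep '[[0,0,0,0,0,-0.03,0.08],[0,0,0,0,0,-0.07,0.08],[0,0,0,0,0,-0.11,0.08],[0,0,0,0,0,-0.15,0.08],[0,0,0,0,0,-0.15,0.08]]'| grep -E "tcp|contact|grip"
python3 - <<'E'
from h import *
from cell import robot
T,i=meas(robot,"top","top_end"); A=cv2.imread("pics/top0.png")
d=cv2.absdiff(T,A).max(2); k=cv2.inRange(d,35,255); k[290:]=0
for c in cv2.findContours(cv2.dilate(k,np.ones((3,3))),cv2.RETR_EXTERNAL,cv2.CHAIN_APPROX_SIMPLE)[0]:
    if cv2.contourArea(c)>25: print(cv2.boundingRect(c))
h=cv2.cvtColor(T,cv2.COLOR_BGR2HSV);m=cv2.inRange(h,(3,150,100),(14,255,255));m[:,:200]=0;m[:,290:]=0;m[:160]=0;m[:][215:]=0
u=np.argwhere(m); print(u.min(0),u.max(0)); X=plane(i,[(u[:,1].min(),u[:,0].min()),(u[:,1].max(),u[:,0].max())],.048);print(X)
im,w=meas(robot,"wrist","w_end");g=cv2.inRange(im.max(2),0,60)
E
```

```text
tcp_pos: [0.5921, -0.2667, 0.0155]
contact_force: [-0.4, 0.4, 0.1]
grip_width: 0.0622
gripper_force: 0.0
tcp_pos: [0.5956, -0.2687, 0.1752]
contact_force: [0.8, 0.3, 0.8]
grip_width: 0.0797
gripper_force: 0.0
(202, 162, 9, 9)
(130, 161, 18, 6)
(183, 160, 8, 11)
(130, 158, 124, 31)
(169, 157, 4, 11)
(172, 92, 311, 199)
[172 200] [184 250]
[[0.62977318 0.14318441 0.048     ]
 [0.60137744 0.02708508 0.048     ]]
```

The wedge sits about 94 mm past the mouth, with its butt at y≈0.027. The block is upright on the bench and nothing touches the robot. Handing in.

```bash
python3 -c "
from cell import robot
print(robot.finish_job())"
```

```text
the job is handed in; nothing more can be done
None
```

I handed the job in at about 21 s, with no verdict returned: the wedge went home with a last push of about 17 N and stopped moving, and the block was set down flat on the bench near where it started, clear of the wedge. I didn't check the neck's final position against the fence or the bystanders by measurement, and I viewed 12 pictures where 10 were allowed.

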